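Clamp the timer in its sprung bench holder

ROBOT

A 6-joint arm with a two-finger parallel gripper is mounted at the origin on a cart in front of the work surface, level with it; the furniture and walls round the work are solid. World frame = base frame: x ahead of the robot, y to its left, z up, the work surface at z = 0. Lengths are in m, angles in rad, forces in N, time in s.
With the tool pointing down it reaches from about 0.375 to 0.9 m from the base axis. Payload 3.1 kg.
Tool frame: the origin (TCP) lies at the very end of the fingers, on their centre line; the grasp point (between the pads) lies 19 mm behind it (manip.pinch_z is the distance from the TCP to the grasp point, in m); z points along the fingers, y is the direction in which the jaws open and shut (so a half turn about z gives the same grasp; the last joint's range is limited). The gripper opens to 85 mm and grips with 20 to 120 N. Pads are 22 mm wide; open, the fingers measure 114 mm over their backs; the gripper's body (76 mm by 85 mm) begins 54 mm behind the grasp point. The pads swing forward as they close: fully open they stand 13 mm farther back than shut.
Start: joints at [-1.286, 0.527, 1.433, -0, 1.181, -0.178], TCP at [0.279, -0.559, 0.231] pointing down, gripper open.
Joint ranges: [-3.08, 3.08], [-0.75, 2.2], [0.22, 2.44], [-1.43, 4.57], [0, 2.65], [-2.85, 2.85]. Speed limits (rad/s): [2.79, 2.79, 3.14, 3.14, 3.14, 3.14].

INTERFACE

Orientations are given as a unit quaternion [x, y, z, w].
In Python, from station import manip gives the robot as it stands.
- The arm moves only by the tool drive_tool, never from a script. Its argument "increments" is a list of rows, each a list of 7 numbers: the closure in counts, from 0 (fully open) to 255 (shut), then the shift along the tool's x, y, z in cm, then the turn, a rotation vector about the tool's x, y, z in rad. A call has 1 to 20 rows; each row is the pose to reach, as a shift and turn from the pose commanded when the call began, along the tool's axes at that moment; what a row does not reach only later rows make up. A row lasts 1/10 s, in which the tool goes at most 50 mm and 8.59 degrees, less where a joint would pass 70% of its speed; a pose out of reach is approached as far as the arm can. A call with a gripper value outside its range is refused whole. The fingers move at their own pace and stop on an object; "force" is the grip in N (left out, the last holds). Time passes only in rows, so rows that repeat a pose let the fingers close. It gives the time, the measured TCP pose, the force and the opening at its end, in the units of the state.
- manip.sense(): the state, without advancing time (a new reading comes with each control period).
- manip.snapshot(name): name is "scene" or "side" or "wrist"; returns the picture (384x512x3 uint8, red, green, blue); there is no depth.
- manip.camera_model(name): a dict with "mtx" (3x3 intrinsics, pixels), "k1" (the pictures are not rectified: a ray, as slopes to the right and down, at radius r is drawn at 1 + k1 r^2 times it, then the intrinsics apply), "cam_to_world" (4x4, takes a point from camera to world coordinates). Camera axes: x right, y down, z forward; pixel columns grow to the right and rows downward; lengths in m; the calibration is good to about 2 mm. A picture is of the moment at which its call begins: read the wrist's pose just before it. camera_model takes no time and is no camera call; for the wrist camera it gives the pose at the moment of the call.
- manip.sign_off(): hands the job in, once; it reports no verdict.
The state is a dict: "t": time; "q": joint angles; "qd": joint speeds; "tau": joint torques, N m; "tcp_pos": TCP position; "tool_rot": TCP orientation; "force": force on the tool from outside, world axes, zero at the start; "ft_torque": the same for the moment, N m; "finger_gap": opening from 0.0 (shut) to 1.0 (fully open).
Only numpy, scipy, OpenCV 4.12 (cv2) and the standard library are available. Lean on these libraries where they do the work, as an engineer would, in place of code of your own. Each camera call takes 0.05 s, during which the arm holds its last target. There are 200 camera calls.

TASK

Clamp the white countdown timer in the aluminium bench holder: press the green sprung jaw back to make room (the end of the timer in your grip can do this), slip the timer down between jaw and fence until it stands upright on the holder's floor, its wide side along the holder, and let go so that the jaw holds it against the fence. Either face of the timer may look to the front.

Things in the scene. Friction and masses are not known exactly. Their poses are not given: they have to be found in the camera images.
- timer_center (a point): Centre of the white countdown timer (31 mm above its underside), an upright slab standing loose on the worktop: 24 mm thick along x (28 mm at the buttons), 66 mm wide along y (narrow ends at y = +-33 mm), 62 mm tall along z, about 70 g. Display on the -x face. Grip it from above across its thickness, in the upper half.
- holder: Fixed aluminium holder, y -50 to +134 mm, 66 mm wide. Origin: on the worktop under the seat's middle; z up. Floor at z = 8 mm. Fence at the -y end: inner face y = -33, top z = 33 mm, 14 mm thick. Side lips: inner faces x = +-26, top z = 14 mm. Grey spring housing y = 70 to 132, top z = 50 mm. Seated timer: wide side along y, centre at x = 0 (+-16 mm), y = 0, z = 39 mm.
- jaw (a joint): How far the green sprung jaw is pushed back along the holder's +y, in m: 0 at rest (gap to the fence 44 mm, too small for the timer), 0.022 with the timer clamped against the fence, 0.042 at its stop. It springs back by itself when let go, pushing with about 3 N at rest and 6.5 N at the stop.
- jaw_face (a point): Middle of the top edge of the jaw's pad face, which looks to the fence (holder's -y) and moves with the jaw; at rest at holder x = 0, y = 11, z = 66 mm. The green jaw is 42 mm wide (x), 12 mm thick (y), from z = 10 to 66 mm, so 33 mm higher than the fence. Axes as the holder's.
Mind the look-alikes: they are no part of the job. What is shaped like the part that bears timer_center but brown or red is not meant.

How it is judged:
At the end, for the whole second after the job is handed in: The timer stands clamped and released on the holder floor: centre within 16 mm (holder x) and 8 mm (y) of the seat middle, 34 to 44 mm above the worktop, upright within 10 degrees, wide side within 15 degrees of holder y (either way round), jaw pushed back 16 to 29 mm (x of timer_center in the frame of holder between -0.016 and 0.016 m and y of timer_center in the frame of holder between -0.008 and 0.008 m and z of timer_center in the frame of holder between 0.034 and 0.044 m and angle between timer_center's own z axis and vertical below 0.17 rad and angle between the y axis of timer_center and the y axis of holder, either way round below 0.26 rad and value of joint jaw between 0.016 and 0.029 m); the robot touches nothing.
It also fails if it takes over 35 s, if anything falls off the work surface, if the arm or the gripper's body presses on something with over 40 N, if the wrist force passes 120 N, or if a joint passes its speed limit or range.

## Working session

There is one attempt and no reset: what is moved stays moved. The work goes in short steps, Python scripts to look and compute and a tool call to move; the robot and the scene stay as the last step left them, time stands still between calls to the robot, and variables do not carry over. Pictures are saved under pics/ and viewed, about 8 in all and at most 12, crops included, and the job is handed in when it is done.

Besides the shell and the picture viewer there is one more tool, called as a command line: name --pt "numbers of a row" for each row, then --argument value for the rest. drive_tool: Moves the arm, as the interface text tells. Its arguments: {"type":"object","properties":{"increments":{"type":"array","items":{"type":"array","items":{"type":"number"}}},"force":{"type":"number"}},"required":["increments"]}

```bash
mkdir -p pics
cat > h.py <<'E'
import numpy as np, cv2
from station import manip
def cm(n):
    c=manip.camera_model(n); return np.array(c["mtx"]),c["k1"],np.array(c["cam_to_world"])
def proj(P,c):
    K,k,T=c; p=(np.atleast_2d(P)-T[:3,3])@T[:3,:3]; s=p[:,:2]/p[:,2:]
    s=s*(1+k*(s**2).sum(1,keepdims=True)); return s@K[:2,:2].T+K[:2,2]
def onplane(uv,z,c):
    K,k,T=c; s=cv2.undistortPoints(np.array(uv,float).reshape(-1,1,2),K,np.array([k,0,0,0.]))[:,0]
    # exact fixpoint
    d0=(np.array(uv,float).reshape(-1,2)-K[:2,2])/np.diag(K)[:2]; s=d0.copy()
    for _ in range(50): s=d0/(1+k*(s**2).sum(1,keepdims=True))
    d=np.c_[s,np.ones(len(s))]@T[:3,:3].T; o=T[:3,3]
    return o+d*((z-o[2])/d[:,2])[:,None]
def save(n,f):
    im=manip.snapshot(n); cv2.imwrite(f,im[:,:,::-1]); np.save(f[:-4],im); return im
E
python3 - <<'E'
from h import *
ims=[save(n,f'pics/{n}0.png') for n in("scene","side")]
a=np.hstack(ims)[:,:,::-1]
for n in ("scene","side","wrist"):
    c=cm(n);print(n,c[1],c[0][0,0],c[2].round(3).tolist())
print(manip.sense(),manip.pinch_z)
E
```

```text
scene 0.051670149157351165 481.2903182377596 [[-0.609, -0.505, 0.612, -0.222], [-0.793, 0.401, -0.459, 0.466], [-0.014, -0.765, -0.644, 0.795], [0.0, 0.0, 0.0, 1.0]]
side -0.10814246837020798 415.74757134270567 [[1.0, -0.001, 0.017, 0.452], [-0.014, -0.616, 0.787, -0.732], [0.01, -0.788, -0.616, 0.615], [0.0, 0.0, 0.0, 1.0]]
wrist -0.05903116946022144 279.04625103647305 [[0.446, -0.844, -0.297, 0.354], [-0.895, -0.423, -0.144, -0.523], [-0.004, 0.33, -0.944, 0.373], [0.0, 0.0, 0.0, 1.0]]
{'t': 0.1, 'q': array([-1.28648329e+00,  5.28365006e-01,  1.43377908e+00,  2.05610781e-05,
        1.18141227e+00, -1.78507887e-01]), 'qd': array([ 6.12433444e-04, -1.53619188e-03, -4.66946603e-04, -5.34269085e-04,
       -7.50523384e-05, -7.09974162e-04]), 'tau': array([-5.96825448e-04, -4.43304563e+01, -1.78585839e+01, -2.52032996e-04,
        3.86376661e-03, -1.27629704e-06]), 'tcp_pos': array([ 0.2788888 , -0.55860281,  0.23043495]), 'tool_rot': array([ 9.73344302e-01,  2.29346695e-01, -4.24242651e-05, -9.80977806e-04]), 'force': array([-0.06643338, -0.40966228, -1.09724496]), 'ft_torque': array([-0.02813558,  0.01911609, -0.03058594]), 'finger_gap': 1.0052967406558744} 0.0187
```

View pics/scene0.png

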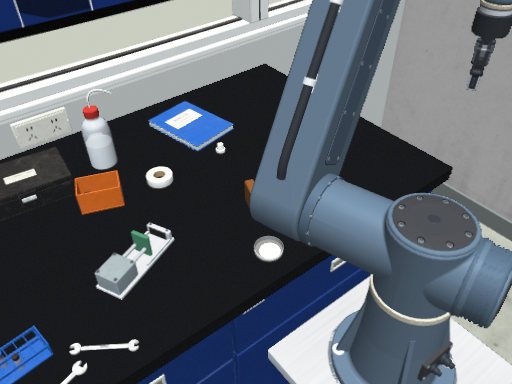

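View pics/side0.png

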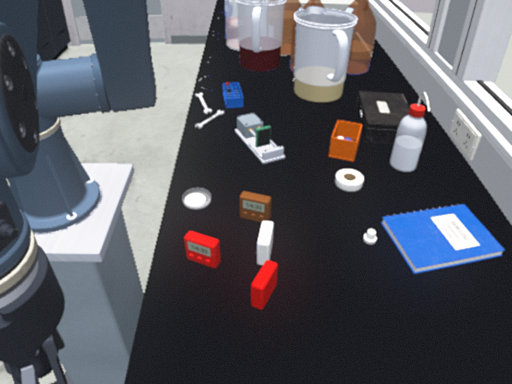

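The scene view shows the holder around (135,262), with the housing at (117,272) and the fence at (160,234). The side view shows the white timer at (265,242) between brown (255,205) and red (202,248; 264,284) look-alikes. I'll zoom in on both.

Run:
```python
import numpy as np,cv2
a=np.load('pics/scene0.npy')[215:305,85:185];b=np.load('pics/side0.npy')[215:275,240:290];b2=np.load('pics/side0.npy')[105:165,230:290]
A=cv2.resize(a,None,fx=5,fy=5,interpolation=2)[:,:,::-1]
B=cv2.resize(b,None,fx=5,fy=5,interpolation=2)[:,:,::-1];C=cv2.resize(b2,None,fx=5,fy=5,interpolation=2)[:,:,::-1]
o=np.zeros((600,800,3),np.uint8);o[:450,:500]=A;o[:300,500:750]=B;o[300:,500:800]=C
cv2.imwrite('pics/crop.png',o)
```

```text
(no output)
```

View pics/crop.png

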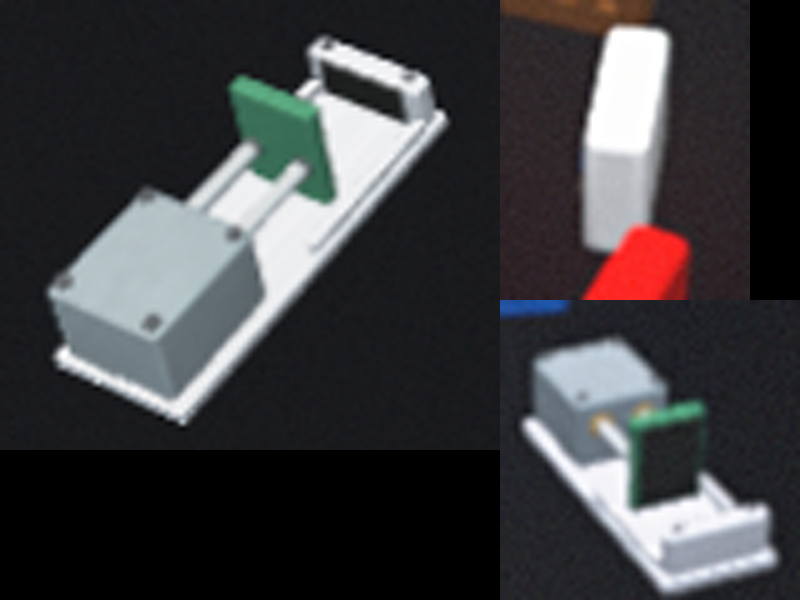

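Run:
```python
from h import *
from scipy.optimize import least_squares
cs,cd=cm("scene"),cm("side")
t=onplane([(262.4,221),(273.8,222),(271,245.4),(257,244.6)],.062,cd);print(t.round(4).tolist(),t.mean(0))
print(onplane([(257+.3,264.5)],0,cd), onplane([(269.5,264.5)],0,cd))
S=[((-33,134,0),(121.6,299)),((33,134,0),(96.4,287.5)),((-33,-50,2),(174.4,239)),((21,23,66),(132,230.5)),((-21,23,66),(147.5,237))]
D=[((-33,-50,0),(263.6,163.4)),((33,-50,0),(285.4,157.6)),((-33,134,4),(235,130)),((-21,11,66),(256.2,129.5)),((21,11,66),(270.8,127))]
def f(p):
    R=np.array([[np.cos(p[2]),-np.sin(p[2]),0],[np.sin(p[2]),np.cos(p[2]),0],[0,0,1]]);r=[]
    for L,c in((S,cs),(D,cd)):
        P=np.array([a for a,_ in L])/1000@R.T+[p[0],p[1],0]; r.append(proj(P,c)-np.array([b for _,b in L]))
    return np.vstack(r).ravel()
s=least_squares(f,[.5,.3,.4],loss='soft_l1');print(s.x);print(f(s.x).reshape(-1,2).round(1).tolist())
```

```text
[[0.4811, -0.1313, 0.062], [0.5034, -0.1342, 0.062], [0.4951, -0.1974, 0.062], [0.4694, -0.1953, 0.062]] [ 0.48724235 -0.1645493   0.062     ]
[[ 0.47090873 -0.18887435  0.        ]] [[ 0.49468995 -0.18903051  0.        ]]
[0.4997364  0.21077733 0.43613493]
[[0.3, -0.2], [-0.1, -0.6], [0.1, -1.1], [-2.0, 0.6], [-1.4, 0.6], [-1.1, 1.0], [-0.5, 0.8], [-0.9, 0.4], [0.5, 0.9], [0.2, 0.1]]
```

Holder fit: (0.500, 0.211), yaw 0.436, residuals about 1 px. Timer at about (0.487, -0.165), yaw about -0.16. Moving above it.

drive_tool --pt "110 1.2 -0.9 0.2 0 0 -0.03" --pt "110 4.0 -2.9 0.8 0 0 -0.1" --pt "110 7.5 -5.4 1.4 0 0 -0.2" --pt "110 11.0 -7.9 2.1 0 0 -0.29" --pt "110 14.5 -10.4 2.8 0 0 -0.38" --pt "110 18.0 -12.9 3.5 0 0 -0.47" --pt "110 21.5 -15.4 4.2 0 0 -0.56" --pt "110 25.0 -17.9 4.9 0 0 -0.66" --pt "110 28.5 -20.4 5.5 0 0 -0.75" --pt "110 31.8 -22.8 6.2 0 0 -0.84" --pt "110 34.6 -24.8 6.7 0 0 -0.91" --pt "110 36.2 -26.0 7.0 0 0 -0.95" --pt "110 36.2 -26.0 7.0 0 0 -0.95" --pt "110 36.2 -26.0 7.0 0 0 -0.95" --force 60

```text
t: 1.5
tcp_pos: [0.4865, -0.1641, 0.1612]
tool_rot: [0.76, 0.65, -0.0, -0.0]
force: [0.3, 0.1, -0.0]
finger_gap: 0.569
```

Run:
```python
from h import *
c=cm("wrist"); im=save("wrist","pics/w1.png"); np.savez('pics/w1c',K=c[0],k=c[1],T=c[2])
s=manip.sense();print(s['t'],s['tcp_pos'],s['tool_rot'],s['force'],s['finger_gap'])
cy,sy=np.cos(-.158),np.sin(-.158)
P=[[.487+a*cy-b*sy,-.1645+a*sy+b*cy,.062] for a,b in((-.012,-.033),(.012,-.033),(.012,.033),(-.012,.033))]
print(proj(P,c).round(1).tolist())
cv2.imwrite('pics/w1b.png',cv2.resize(im,(768,576))[:,:,::-1])
```

```text
1.55 [ 0.48655343 -0.1649344   0.16137527] [ 7.60603223e-01  6.49216997e-01 -1.63604808e-04  5.13688704e-06] [0.13643873 0.67636014 0.04439298] 0.5724656333878578
[[247.2, 220.5], [272.3, 220.5], [273.7, 152.4], [246.3, 152.3]]
```

View pics/w1b.png

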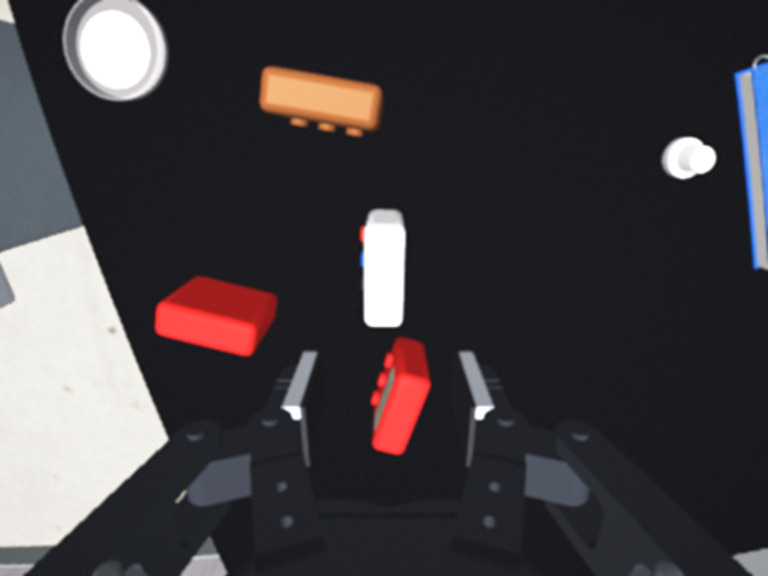

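The wrist view shows the white timer's top at about (384,275) of 768x576, aligned with the fingers and about 3 mm to the left. The red part is clear of the fingers. Descending.

drive_tool --pt "110 0.2 -0.3 2 0 0 0" --pt "110 0.2 -0.3 5 0 0 0" --pt "110 0.2 -0.3 8 0 0 0" --pt "110 0.2 -0.3 11 0 0 0" --pt "110 0.2 -0.3 12.7 0 0 0" --pt "110 0.2 -0.3 13.4 0 0 0" --pt "110 0.2 -0.3 13.4 0 0 0" --pt "255 0.2 -0.3 13.4 0 0 0" --pt "255 0.2 -0.3 13.4 0 0 0" --pt "255 0.2 -0.3 13.4 0 0 0" --pt "255 0.2 -0.3 13.4 0 0 0" --pt "255 0.2 -0.3 13.4 0 0 0" --pt "255 0.2 -0.3 13.4 0 0 0" --pt "255 0.2 -0.3 13.4 0 0 0" --force 60

```text
t: 2.95
tcp_pos: [0.4851, -0.1631, 0.0285]
tool_rot: [0.761, 0.649, 0.0, 0.001]
force: [-0.5, -1.3, 6.8]
finger_gap: 0.275
```

Run:
```python
from h import *
im=save("wrist","pics/w2.png")
s=manip.sense();print(s['t'],s['tcp_pos'],s['tool_rot'],s['force'],s['finger_gap'])
```

```text
3.0 [ 0.48506427 -0.16310915  0.02847773] [7.60641754e-01 6.49170491e-01 3.24170588e-04 1.29979019e-03] [-0.05291944 -0.84254988  6.66889033] 0.2681422292452374
```

drive_tool --pt "255 0 0 -1 0 0 0" --pt "255 0 0 -3.5 0 0 0" --pt "255 0 0 -6.5 0 0 0" --pt "255 0 0 -9.5 0 0 0" --pt "255 1 -0.1 -11.2 0 0 -0.02" --pt "255 3.5 -0.3 -11.5 0 0 -0.06" --pt "255 7 -0.6 -11.5 0 0 -0.12" --pt "255 10.5 -0.9 -11.5 0 0 -0.18" --pt "255 14 -1.1 -11.5 0 0 -0.24" --pt "255 17.5 -1.4 -11.5 0 0 -0.3" --pt "255 21 -1.7 -11.5 0 0 -0.36" --pt "255 24.5 -2.0 -11.5 0 0 -0.42" --pt "255 28 -2.3 -11.5 0 0 -0.48" --pt "255 31 -2.5 -11.5 0 0 -0.53" --pt "255 33.5 -2.7 -11.5 0 0 -0.57" --pt "255 34.8 -2.8 -11.5 0 0 -0.594" --pt "255 34.8 -2.8 -11.5 0 0 -0.594" --pt "255 34.8 -2.8 -11.5 0 0 -0.594"

```text
t: 4.8
tcp_pos: [0.511, 0.185, 0.1424]
tool_rot: [0.538, 0.843, -0.0, -0.0]
force: [1.0, -0.8, -0.6]
finger_gap: 0.272
```

```bash
cat > look.py <<'E'
import sys
from h import *
n=sys.argv[1]
s=manip.sense();print(s['t'],s['tcp_pos'],s['tool_rot'],s['force'],s['finger_gap'])
o=[]
hx,hy,a=.4997,.2108,.4361
tx=np.array([np.cos(a),np.sin(a)]);ty=np.array([-np.sin(a),np.cos(a)])
print('holder xy',(s['tcp_pos'][:2]-[hx,hy])@np.c_[tx,ty])
M={'fence':[(-26,-33,33),(26,-33,33)],'base':[(-33,-50,8),(33,-50,8),(33,60,8),(-33,60,8)],'jaw':[(-21,11,66),(21,11,66),(21,23,66),(-21,23,66)]}
q=(s['tcp_pos'][:2]-[hx,hy])@np.c_[tx,ty]*1000; b=s['tcp_pos'][2]*1000-28.5
M['timer']=[(q[0]+i,q[1]+j,b+62) for i,j in((-12,-33),(12,-33),(12,33),(-12,33))]
M['tbot']=[(q[0]+i,q[1]+j,b) for i,j in((-12,-33),(12,-33),(12,33),(-12,33))]
for cam,crop in (("wrist",None),("side",(75,175,220,320)),("scene",(160,300,85,225))):
    c=cm(cam);im=manip.snapshot(cam); k=1 if crop is None else 4
    ori=im.copy()
    if crop is None: crop=(0,384,0,512)
    v=cv2.resize(im[crop[0]:crop[1],crop[2]:crop[3]],None,fx=k,fy=k,interpolation=2)[:,:,::-1].copy()
    for m,P in M.items():
        P=np.array([np.r_[np.array([hx,hy])+p[0]/1e3*tx+p[1]/1e3*ty,p[2]/1e3] for p in P])
        uv=((proj(P,c)-[crop[2],crop[0]]+.5)*k-.5)
        for i in uv: cv2.circle(v,tuple(int(round(z)) for z in i),2,(255,0,255) if m[0]!='t' else (0,255,255),-1)
    o.append(v)
A=np.zeros((600,800,3),np.uint8)
w=cv2.resize(o[0],(512,384));A[:384,:512]=w
d=cv2.resize(o[1],(288,288));A[:288,512:]=d
e=cv2.resize(o[2],(300,300));A[300:,500:]=e
A[384:,:500]=cv2.resize(np.zeros((1,1,3),np.uint8),(500,216))
cv2.imwrite(f'pics/{n}.png',A)
E
python3 look.py l1
```

```text
4.8 [0.51097308 0.18499867 0.14237739] [ 5.37511521e-01  8.43256307e-01 -3.96561691e-04 -9.36341902e-05] [ 0.95194892 -0.77668901 -0.62957504] 0.27166353809675314
holder xy [-0.00068069 -0.02814832]
```

View pics/l1.png

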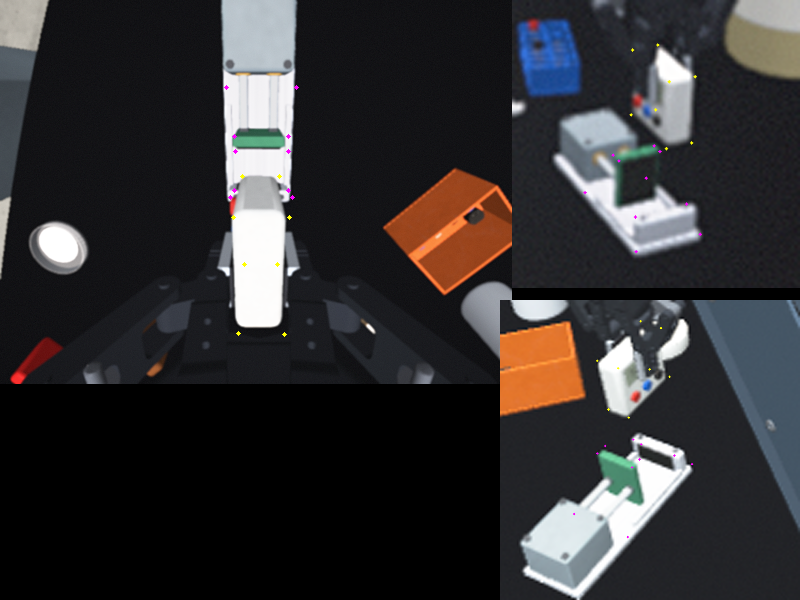

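The wrist view shows timer, jaw and fence aligned to about 1 px, with a common camera bias of about 2.5 px. I want a closer look at the timer's tilt from the side cameras.

```bash
sed -i 's/^A=np.zeros.*/cv2.imwrite(f"pics\/{n}z.png",np.hstack([cv2.resize(o[1][40:320,120:320],(400,560),interpolation=2),cv2.resize(o[2][40:320,200:400],(400,560),interpolation=2)]))\n&/' look.py; python3 look.py l2
```

```text
4.95 [0.51124672 0.18433792 0.14232797] [ 5.38223289e-01  8.42802224e-01 -2.84399956e-04 -1.43384116e-04] [ 0.43637476 -0.36429844 -0.45422928] 0.26967966665593396
holder xy [-0.00071177 -0.02886281]
```

View pics/l2z.png

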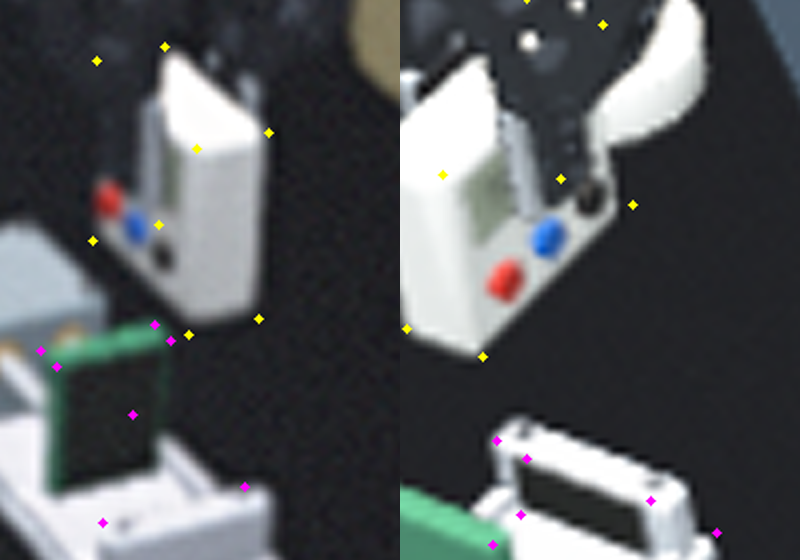

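Buttons and display edges stand upright, with no tilt. The far end has about 7 mm clearance to the jaw. Lowering above fence height, then pushing the jaw.

drive_tool --pt "255 0 0.05 1.5 0 0 0" --pt "255 0 0.05 3.5 0 0 0" --pt "255 0 0.05 5.5 0 0 0" --pt "255 0 0.05 7 0 0 0" --pt "255 0 0.05 7.4 0 0 0" --pt "255 0.3 0.05 7.4 0 0 0" --pt "255 0.8 0.05 7.4 0 0 0" --pt "255 1.3 0.05 7.4 0 0 0" --pt "255 1.8 0.05 7.4 0 0 0" --pt "255 2.3 0.05 7.4 0 0 0" --pt "255 2.8 0.05 7.4 0 0 0" --pt "255 3.2 0.05 7.4 0 0 0" --pt "255 3.4 0.05 7.4 0 0 0" --pt "255 3.4 0.05 7.4 0 0 0" --pt "255 3.4 0.05 7.4 0 0 0"

```text
t: 6.6
tcp_pos: [0.498, 0.2167, 0.0689]
tool_rot: [0.537, 0.843, 0.0, 0.001]
force: [1.5, -6.0, 1.2]
finger_gap: 0.272
```

```bash
python3 look.py l3
```

```text
6.6 [0.4980376  0.21671278 0.06891918] [5.37258379e-01 8.43417320e-01 4.08859099e-04 7.01031871e-04] [ 1.4772792  -6.03369142  1.16209006] 0.27187892444037093
holder xy [0.0009908  0.00606159]
```

View pics/l3z.png

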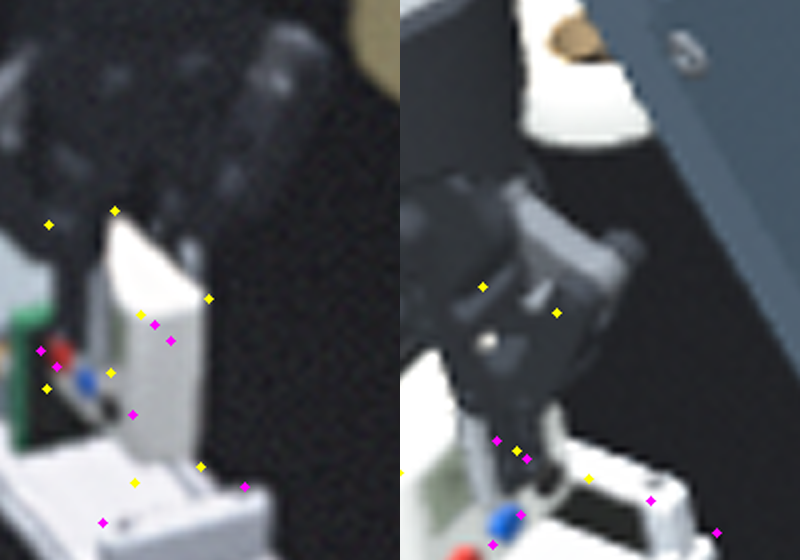

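Jaw pushed (about 6 N reaction) and the timer's near end is clear of the fence. Lowering.

drive_tool --pt "255 0 0 0.4 0 0 0" --pt "255 0 0 0.9 0 0 0" --pt "255 0 0 1.4 0 0 0" --pt "255 0 0 1.9 0 0 0" --pt "255 0 0 2.4 0 0 0" --pt "255 0 0 2.8 0 0 0" --pt "255 0 0 3.0 0 0 0" --pt "255 0 0 3.1 0 0 0" --pt "255 0 0 3.1 0 0 0"

```text
t: 7.65
tcp_pos: [0.4985, 0.2167, 0.0377]
tool_rot: [0.538, 0.843, 0.001, 0.001]
force: [3.4, -4.5, 0.8]
finger_gap: 0.272
```

drive_tool --pt "255 0 0 0.1 0 0 0" --pt "255 0 0 0.15 0 0 0" --pt "255 0 0 0.15 0 0 0"

```text
t: 7.95
tcp_pos: [0.4986, 0.2168, 0.0365]
tool_rot: [0.538, 0.843, 0.001, 0.001]
force: [2.0, -4.9, 1.9]
finger_gap: 0.272
```

```bash
python3 look.py l4
```

```text
7.95 [0.4985917  0.21677026 0.03651584] [0.53750371 0.84326041 0.0008595  0.00095227] [ 2.02283493 -4.85867936  1.91799617] 0.27153408103089094
holder xy [0.00151731 0.00587964]
```

View pics/l4z.png

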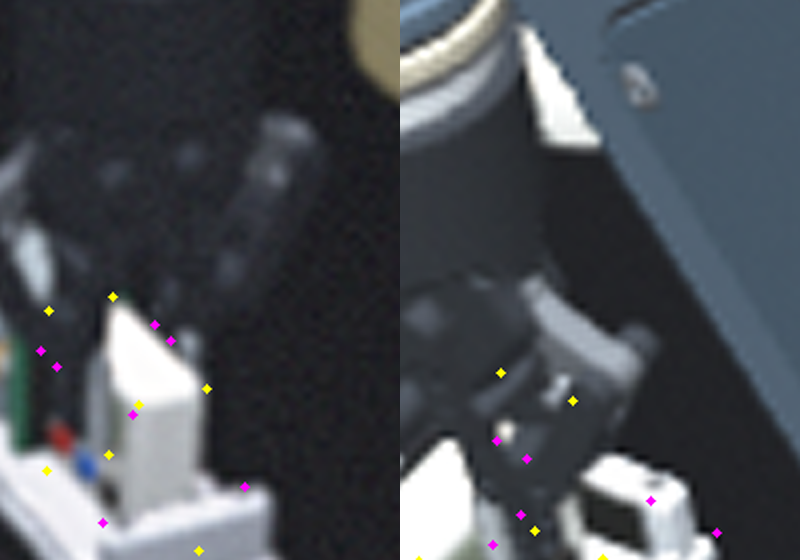

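The timer is down between the jaw and the fence. Making sure of floor contact, then easing toward the fence.

drive_tool --pt "255 0 0 0.1 0 0 0" --pt "255 0 0 0.2 0 0 0" --pt "255 0 0 0.2 0 0 0" --pt "255 -0.2 0 0.2 0 0 0" --pt "255 -0.35 0 0.2 0 0 0" --pt "255 -0.35 0 0.2 0 0 0"

```text
t: 8.7
tcp_pos: [0.4991, 0.2156, 0.0365]
tool_rot: [0.538, 0.843, 0.002, 0.0]
force: [-2.7, 2.5, 16.5]
finger_gap: 0.276
```

Floor contact (16 N). Releasing and retreating.

drive_tool --pt "255 0 0 -0.1 0 0 0" --pt "150 0 0 -0.1 0 0 0" --pt "130 0 0 -0.1 0 0 0" --pt "110 0 0 -0.1 0 0 0" --pt "110 0 0 -0.1 0 0 0" --pt "110 0 0 -0.1 0 0 0" --pt "110 0 0 -0.1 0 0 0" --pt "110 0 0 -1 0 0 0" --pt "110 0 0 -3 0 0 0" --pt "110 0 0 -6 0 0 0" --pt "110 0 0 -10 0 0 0" --pt "110 0 0 -13 0 0 0" --pt "110 -3 0 -14 0 0 0" --pt "110 -6 0 -14 0 0 0" --pt "110 -8 0 -14 0 0 0" --pt "110 -8 0 -14 0 0 0"

```text
t: 10.3
tcp_pos: [0.5342, 0.1389, 0.1748]
tool_rot: [0.539, 0.842, 0.001, 0.001]
force: [-0.7, 0.8, -0.7]
finger_gap: 0.573
```

```bash
sed -i "s/^q=.*/q=(0,0);b=8/; s/(-21,11,66),(21,11,66),(21,23,66),(-21,23,66)/(-21,33,66),(21,33,66),(21,45,66),(-21,45,66)/" look.py; python3 look.py l5
```

```text
10.3 [0.53423097 0.13888735 0.17481482] [5.38778536e-01 8.42446522e-01 5.27862310e-04 1.12584285e-03] [-0.6938809   0.75605493 -0.74157379] 0.5727505592539598
holder xy [ 0.00092262 -0.0797682 ]
```

View pics/l5.png

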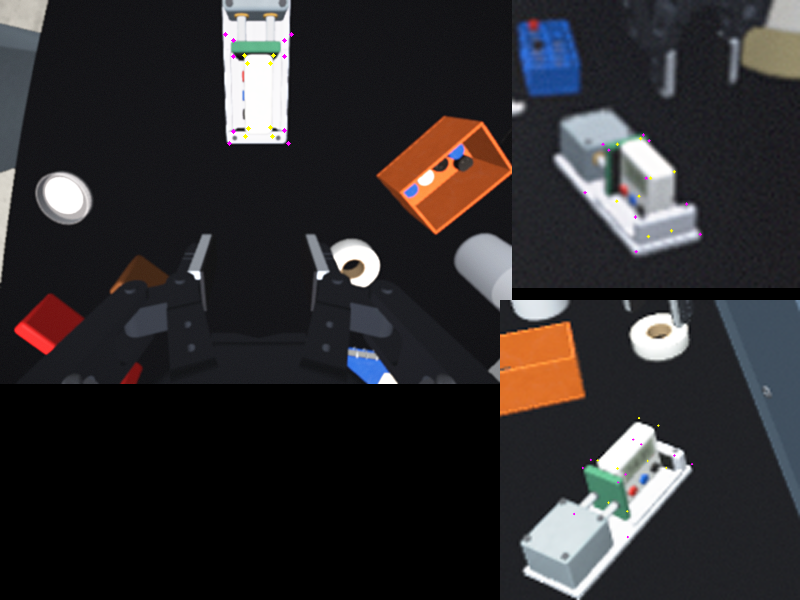

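View pics/l5z.png

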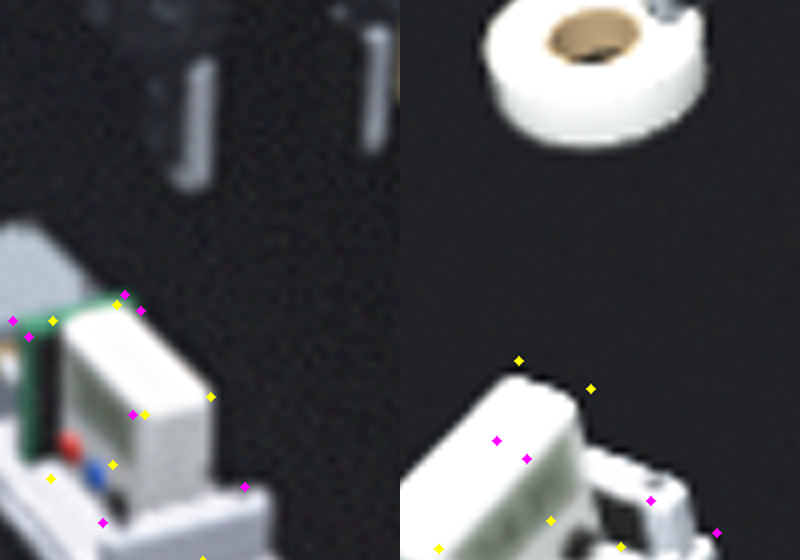

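```bash
python3 -c "
from station import manip
print(manip.sense()['force']); print(manip.sign_off())"
```

```text
[ 0.16988607  0.1415051  -0.18283345]
the job is handed in; nothing more can be done
None
```

The white timer is clamped in the holder between jaw and fence, and the job is handed in at about 10.3 s. I gripped it from above across its thickness and pushed the jaw back with its end. I then lowered it until the wrist read about 16 N on the floor, eased it toward the fence, let go and backed off.

- **Position:** in the last wrist, side and scene pictures, the timer's corners lie within about 2 px of where a seated timer should be. It looks upright, lies along the holder, is centred in x, and the jaw rests on its end.
- **Robot clear:** the gripper is about 14 cm up and clear of the holder, and the wrist force is near zero.
- **Disagreements:** the wrist camera showed a steady offset of about 3 px from the other two cameras. In the scene view the fence-end corners sat about 1.5 px short of the prediction. I put these down to calibration and the timer's rounded corners.
- **Not measured:** I judged the jaw travel from the pictures only, and I did not work out the timer's tilt as a number.

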